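# Stack the loaded parts tray on the tray in the bench dock

## Robot

A 6-joint arm with a two-finger parallel gripper is mounted at the origin on the work surface. World frame = base frame: x ahead of the robot, y to its left, z up, the work surface at z = 0. Lengths are in mm, angles in rad, forces in N, time in s.
With the tool pointing down it reaches from about 275 to 750 mm from the base axis. Payload 10.2 kg.
Tool frame: the origin (TCP) lies on the front face of the gripper's body, between the roots of the fingers; the fingertips stand 73 mm ahead of it and the grasp point (between the pads) lies 54 mm ahead of it; z points along the fingers, y is the line along which they close (so a half turn about z gives the same grasp; the last joint's range is limited). The gripper opens to 85 mm and grips with 20 to 120 N. Pads are 22 mm wide; open, the fingers measure 114 mm over their backs; the gripper's body (76 mm by 85 mm) begins 54 mm behind the grasp point. The pads swing forward as they close: fully open they stand 13 mm farther back than shut.
Start: joints at [0.995, 0.313, 1.498, -0, 1.331, -0.223], TCP at [181.415, 492.667, 303.894] pointing down, gripper open.
Joint ranges: [-2.94, 2.94], [-0.97, 2.17], [0.19, 2.56], [-1.23, 4.37], [0.02, 3.11], [-2.88, 2.88]. Speed limits (rad/s): [2.39, 2.39, 3.01, 3.14, 3.14, 3.14].

## Interface

Orientations are given as a unit quaternion [w, x, y, z].
In Python, from rig import * gives the robot as it stands.
- The arm moves only by the tool step_arm, never from a script. Its argument "plan" is a list of rows, each an object with "offset": the shift along the tool's x, y, z in cm, a list of three; "rot": the turn, a rotation vector about the tool's x, y, z in degrees, a list of three; "gripper": the finger opening in cm, from 0 to 8.54. In form: [{"offset": [x, y, z], "rot": [wx, wy, wz], "gripper": gripper}, ...]. A call has 1 to 12 rows; each row is the pose to reach, as a shift and turn from the pose commanded when the call began, along the tool's axes at that moment; what a row does not reach only later rows make up. A row lasts 1/10 s, in which the tool goes at most 50 mm and 8.59 degrees, less where a joint would pass 70% of its speed; a pose out of reach is approached as far as the arm can. A call with a gripper value outside its range is refused whole. The fingers move at their own pace and stop on an object; "squeeze" is the grip in N (left out, the last holds). Time passes only in rows, so rows that repeat a pose let the fingers close. It gives the time, the measured TCP pose, the force, the opening and the grip force at its end, in the units of the state.
- sense(): the state, without advancing time (a new reading comes with each control period).
- capture(name): name is "side" or "top" or "wrist"; returns a dict with "color" (480x640x3 uint8, red, green, blue), "depth" (480x640 float32, mm along the optical axis (not along the pixel's ray), 0 where there is no reading), "vertical_fov" (degrees; the focal length in pixels is half the picture's height over the tangent of half this angle, whatever the lens; pixels are square), "cx", "cy" (the principal point, pixels), "k1" (the pictures are not rectified: a ray, as slopes to the right and down, at radius r is drawn at 1 + k1 r^2 times it, then the intrinsics apply), "rvec" (rotation vector, rad) and "tvec" (3), from world to camera coordinates, as OpenCV has them; the wrist camera has in their place "mount" (4x4, takes a point from camera to tool coordinates, whose origin is the TCP and whose axes are the flange's). Camera axes: x right, y down, z forward; pixel columns grow to the right and rows downward; lengths in mm; the calibration is good to about 2 mm. A picture is of the moment at which its call begins: read the wrist's pose just before it.
- finish_job(): hands the job in; it is judged then, once.
The state is a dict: "time_s": time; "joints": joint angles; "dq": joint speeds; "tau": joint torques, N m; "eef_pos": TCP position; "ee_rot": TCP orientation; "force": force on the tool from outside, world axes, zero at the start; "wrist_torque": the same for the moment, N m; "grip_width": opening from 0.0 (shut) to 1.0 (fully open); "grip_force": force on a finger pad.
Only numpy, scipy, OpenCV 4.12 (cv2) and the standard library are available. Lean on these libraries where they do the work, as an engineer would, in place of code of your own. Each camera call takes 0.05 s, during which the arm holds its last target. There are 200 camera calls.

## Task

Take the loaded tray off the blue repair mat and stack it on the tray that stands in the bench dock: set it down gently, feel its four corner lugs into the sockets below, then press it fully home, so that both end clips snap over it, and let go. Keep it about level, do not force or ram it, and do not knock the other things on the bench about.

Things in the scene. Friction and masses are not known exactly. Their poses are not given: they have to be found in the camera images.
- tray: The loaded tray: dark grey moulded stacking tray, 170 mm (x) by 150 mm (y) plus clips, 0.35 to 0.52 kg, standing on the mat; two eyepieces, a lens and a carton are fixed in it. Origin: its centre at the level of its lugs' feet, z up. Underside of floor z = 14, floor top 17, walls to 48, hollow corner posts to 52, eyepieces to 61, own end clips (x = +-87 to +-98) to 72 mm. Fits either way round.
- tray_rib (a point): Point to grip: 9 mm below the top of the tray's straight middle rib, at tray x = 0, y = 0, z = 42 mm; axes as the tray's. The rib is 12 mm thick and runs along tray x from floor (z = 17) to z = 51 mm; grip it from above, fingers closing along tray y. Free beside it here: 60 mm each way in y, 30 mm each way in x.
- tray_lug (a point): Centre of the foot of one corner lug, at tray x = 72, y = 62, z = 0 mm. Four such square lugs, 12 x 12 mm and 14 mm long (z = 0 to 14), unchamfered, at x = +-72, y = +-62 mm.
- tray_bead (a point): Centre of the raised bead (radius 3 mm, 44 mm long, along tray y) on one end wall, at tray x = 85.5, y = 0, z = 17 mm; the other end has the same at x = -85.5. The lower tray's end clips snap over these beads.
- dock: Bare aluminium pan screwed to the bench, 190 x 170 mm, 15 mm lip; x along its long side, origin: centre of its underside. In it, on a floor 3 mm above the origin, stands the lower tray, shaped alike, square to the dock but with play: its centre is off by up to 6.5 mm along x and 6.5 mm along y, different each time and not measured; only a push over 12 N slides it.
- dock_posts (a point): Dock x = 0, y = 0, level with the flat tops of the lower tray's 26 x 26 mm corner posts, 55 mm above the dock's origin: a tray resting with its lugs on the post tops has its origin at this level. The sockets in the post tops are 15 x 15 mm, 16 mm deep, without chamfers, at x = +-72, y = +-62 mm from the lower tray's (unmeasured) centre.
- dock_home (a point): Dock x = 0, y = 0, 41 mm above the dock's origin: level of the tray's origin when it is fully home. With all lugs in the sockets the tray sinks freely 5 to 7 mm from the post tops until its beads meet the two sprung end clips; pressed down with about 5 to 20 N it passes them, sometimes one end first, and snaps home.
- dock_clip (a point): Nominal place of the round nose (radius 4 mm, 36 mm long) of one of the two black sprung clips at the ends of the lower tray, at dock x = 91, y = 0, 61 mm above the dock's origin, give or take the lower tray's play; the other at x = -91. They hinge outward by themselves as a bead is pushed down past them; thumb tabs reach 75 mm above the dock's origin.
- mat: Blue silicone repair mat, 360 x 250 mm, 3 mm thick, fixed. Origin: centre of its underside; x is its long side. The loaded tray stands on its near part.
- board: Bystander: small dark green circuit board, 45 x 70 x 4 mm, lying at the far end of the mat. Origin: centre of its underside.
- tweezers: Bystander: steel tweezers, 118 mm long, 5 mm high, lying at the far end of the mat. Origin: on their underside near the middle.
- flux_bottle: Bystander: white squeeze bottle with a thin spout, 34 mm across, 92 mm tall, standing between mat and dock. Origin: centre of its underside.
- tip_cleaner: Bystander: round steel tip-cleaner pot, 52 mm across, 34 mm high, standing between mat and dock. Origin: centre of its underside.
- solder_reel: Bystander: bare metal spool, 54 mm across, 40 mm high, standing between mat and dock. Origin: centre of its underside.
Not all that is in view belongs to the job. Leave any orange or purple look-alike of the tray alone.

How it is judged:
By the outcome, as a careful person would: the job done as asked, in the order asked, and still so for the second after the job is handed in, with the robot touching nothing.
It also fails if it takes over 72 s, if anything falls off the work surface, if the arm or the gripper's body presses on something with over 40 N, if the wrist force passes 120 N, or if a joint passes its speed limit or range.

## Working session

There is one attempt and no reset: what is moved stays moved. The work goes in short steps, Python scripts to look and compute and a tool call to move; the robot and the scene stay as the last step left them, time stands still between calls to the robot, and variables do not carry over. Pictures are saved under pics/ and viewed, at most 10 in all, crops included, and the job is handed in when it is done.

Besides the shell and the picture viewer there is one more tool, called after "Call:" as name(argument=value, ...), one argument or row to a line, values as JSON. step_arm: Moves the arm, as the interface text tells. Its arguments: {"type":"object","properties":{"plan":{"type":"array"},"squeeze":{"type":"number"}},"required":["plan"]}

```bash
ls; mkdir -p pics
cat > h.py <<'E'
from rig import *
import numpy as np, cv2
from scipy.spatial.transform import Rotation as R
def snap(n):
    s=sense(); c=capture(n); return s,c
def toolT(s):
    q=s["ee_rot"]; T=np.eye(4); T[:3,:3]=R.from_quat([q[1],q[2],q[3],q[0]]).as_matrix(); T[:3,3]=s["eef_pos"]; return T
def camT(s,c):  # camera->world
    if "mount" in c: return toolT(s)@np.array(c["mount"])
    M=np.eye(4); M[:3,:3]=cv2.Rodrigues(np.array(c["rvec"],float))[0]; M[:3,3]=np.ravel(c["tvec"]); return np.linalg.inv(M)
def K(c):
    f=240/np.tan(np.radians(c["vertical_fov"])/2); return np.array([[f,0,c["cx"]],[0,f,c["cy"]],[0,0,1.]]),np.array([c["k1"],0,0,0.])
def rays(c,uv):
    k,d=K(c); return cv2.undistortPoints(np.array(uv,float).reshape(-1,1,2),k,d).reshape(-1,2)
def cloud(s,c):
    v,u=np.mgrid[:480,:640]; r=rays(c,np.stack([u.ravel(),v.ravel()],1)); z=c["depth"].ravel().astype(float)
    T=camT(s,c); P=np.c_[r*z[:,None],z]@T[:3,:3].T+T[:3,3]; P[z<=0]=np.nan; return P.reshape(480,640,3)
def onplane(s,c,uv,z):
    T=camT(s,c); r=rays(c,uv); d=np.c_[r,np.ones(len(r))]@T[:3,:3].T; return T[:3,3]+d*((z-T[2,3])/d[:,2])[:,None]
def proj(s,c,P):
    k,d=K(c); M=np.linalg.inv(camT(s,c)); return cv2.projectPoints(np.array(P,float).reshape(-1,1,3),cv2.Rodrigues(M[:3,:3])[0],M[:3,3],k,d)[0].reshape(-1,2)
def save(c,n): cv2.imwrite("pics/"+n,c["color"][:,:,::-1])
E
python3 - <<'E'
from h import *
import pickle
for n in ("top","side","wrist"):
    s,c=snap(n); save(c,n+"0.png"); pickle.dump((s,c),open(n+"0.pkl","wb"))
    print(n,c["vertical_fov"],c["k1"],camT(s,c)[:3].round(2).tolist(),(c["depth"]>0).mean())
print(s)
E
```

```text
pics
top 46.9346680096692 0.045668797714367805 [[0.01, -0.99, 0.1, 330.93], [-1.0, -0.01, -0.01, 44.53], [0.01, -0.1, -0.99, 1127.07]] 0.9959049479166666
side 46.10668969267207 -0.12496759793632618 [[-1.0, -0.04, 0.08, 339.44], [-0.09, 0.62, -0.78, 955.05], [-0.01, -0.79, -0.62, 821.01]] 0.9958984375
wrist 71.14327226321606 -0.041768045009641416 [[0.35, 0.9, 0.26, 116.21], [0.94, -0.33, -0.1, 516.5], [-0.0, 0.28, -0.96, 372.93]] 0.9959309895833334
{'time_s': 0.1, 'joints': array([ 9.94592138e-01,  3.13393132e-01,  1.49833177e+00, -3.17890774e-05,
        1.33100354e+00, -2.23419075e-01]), 'dq': array([-3.41730708e-04,  2.67522250e-04, -4.81280358e-03, -1.80962490e-05,
        1.08808463e-03, -1.11131977e-03]), 'tau': array([ 1.92668282e-03, -4.12898540e+01, -2.60137761e+01, -2.47575827e-04,
        3.10286596e-03, -1.57369891e-05]), 'eef_pos': array([181.3419379 , 492.53691963, 303.40377014]), 'ee_rot': array([-2.06830245e-04,  1.75475503e-01,  9.84483634e-01, -5.29116959e-04]), 'force': array([-0.26153448,  0.10406983, -0.06800087]), 'wrist_torque': array([ 0.05722583, -0.01442826,  0.00565086]), 'grip_force': 0.0, 'grip_width': 1.0002843750877697}
```

View pics/top0.png

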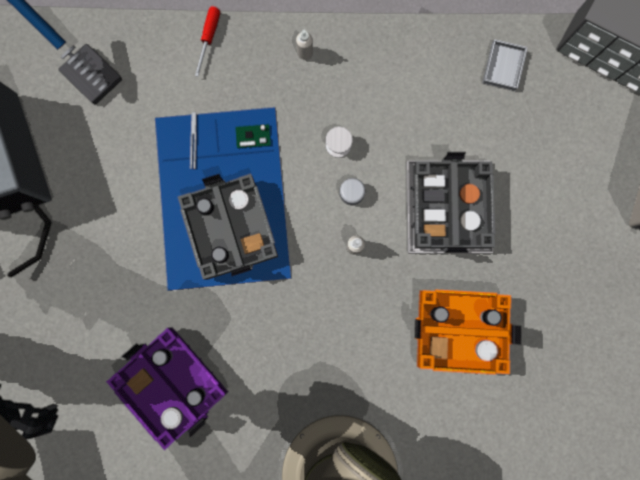

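View pics/side0.png

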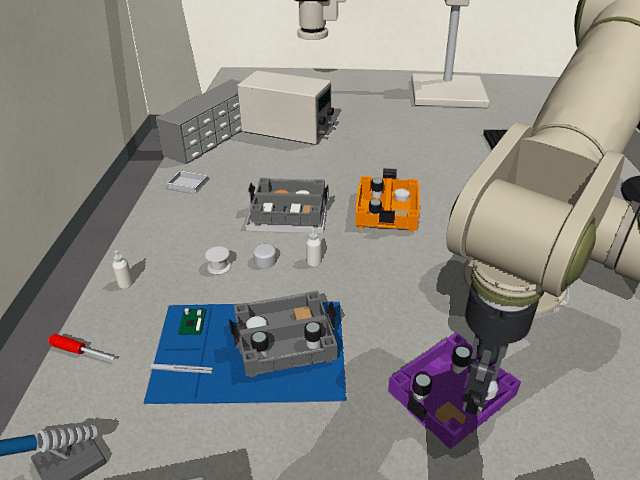

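The top view shows the loaded tray at about (227,226), clips at (212,180) and (240,268), rib between them. The docked lower tray is at about (452,205). The bottle (355,244), pot (352,190) and reel (339,140) stand between them. The side view agrees.

```bash
cat >> h.py <<'E'
def rectfit(P,cen,zlo,zhi,rad=125):
    Q=P.reshape(-1,3); m=(Q[:,2]>zlo)&(Q[:,2]<zhi)&(np.hypot(*(Q[:,:2]-cen).T)<rad); Q=Q[m]
    return Q,cv2.minAreaRect(Q[:,:2].astype(np.float32))
E
python3 - <<'E'
from h import *
import pickle
for n in ("top","side"):
    s,c=pickle.load(open(n+"0.pkl","rb")); P=cloud(s,c)
    if n=="top": cens=[np.nanmean(P[v-2:v+3,u-2:u+3].reshape(-1,3),0)[:2] for u,v in((227,226),(452,205))]
    for cen in cens:
        for z in ((42,60),(60,85)):
            Q,r=rectfit(P,cen,*z); print(n,cen.round(),z,len(Q),np.round(r[0],1),np.round(r[1],1),round(r[2],1))
    for nm,uv in dict(bottle=(355,244),pot=(352,190),reel=(339,140)).items() if n=="top" else []:
        print(nm,P[uv[1],uv[0]].round())
    if n=="top":print("dock lip",[P[v,u].round(1).tolist() for u,v in((408,170),(494,240),(420,251),(480,252),(410,252))], [P[v,u].round(1).tolist() for u,v in((212,180),(240,268),(455,155),(200,150),(370,300))])
E
```

```text
top [483. 225.] (42, 60) 1885 [482.6 225. ] [187.7 155.7] 18.3
top [483. 225.] (60, 85) 651 [482.7 233.8] [198.6  90.9] 7.0
top [ 529. -217.] (42, 60) 1949 [ 530.5 -220.9] [187.6 157.8] 0.8
top [ 529. -217.] (60, 85) 280 [ 533.8 -217.5] [ 89.  200.5] 77.0
bottle [447. -24.  74.]
pot [561. -21.  34.]
reel [661.   6.  41.]
dock lip [[610.6, -138.6, 2.6], [459.6, -295.8, 57.2], [442.5, -162.7, -0.9], [440.1, -280.8, 14.2], [438.8, -139.6, 14.6]] [[570.6, 253.4, 67.9], [400.2, 196.0, 63.5], [624.8, -219.7, 68.4], [647.6, 292.1, 4.7], [341.5, -60.3, -2.2]]
side [483. 225.] (42, 60) 2445 [480.1 223.8] [189.3 160.8] 18.7
side [483. 225.] (60, 85) 602 [475.8 237.3] [197.2  67.4] 18.8
side [ 529. -217.] (42, 60) 1340 [ 528.9 -221.9] [190.  163.5] 0.9
side [ 529. -217.] (60, 85) 96 [ 529.8 -220.5] [199.1  40.8] 0.4
```

```bash
cat >> h.py <<'E'
def goto(p,yaw,tilt=None):
    """print offset(cm)/rot(deg) from present pose to TCP p, tool down, tool x at world angle yaw (deg)"""
    s=sense(); T=toolT(s); a=np.radians(yaw)
    X=np.array([np.cos(a),np.sin(a),0]); Z=np.array([0,0,-1.]); G=np.c_[X,np.cross(Z,X),Z]
    o=T[:3,:3].T@(np.array(p)-T[:3,3])/10; r=R.from_matrix(T[:3,:3].T@G).as_rotvec(degrees=True)
    print("offset",o.round(2).tolist(),"rot",r.round(2).tolist(),"t",s["time_s"],"F",s["force"].round(1),"pos",s["eef_pos"].round(1),"gf",round(s["grip_force"],1))
E
python3 -c "
from h import *
goto([530,-221,250],180.8)"
```

```text
offset [-57.37, -54.91, 5.39] rot [-0.05, -0.02, -21.01] t 0.15 F [1.3 0.5 0.5] pos [181.3 492.6 303.5] gf 0.0
```

Call:
step_arm(
  plan=[
    {"offset":[-29,-27.5,2.7],"rot":[0,0,-10.5],"gripper":8.5},
    {"offset":[-57.37,-54.91,5.39],"rot":[0,0,-21],"gripper":8.5},
    {"offset":[-57.37,-54.91,5.39],"rot":[0,0,-21],"gripper":8.5},
    {"offset":[-57.37,-54.91,5.39],"rot":[0,0,-21],"gripper":8.5},
    {"offset":[-57.37,-54.91,5.39],"rot":[0,0,-21],"gripper":8.5},
    {"offset":[-57.37,-54.91,5.39],"rot":[0,0,-21],"gripper":8.5},
    {"offset":[-57.37,-54.91,5.39],"rot":[0,0,-21],"gripper":8.5},
    {"offset":[-57.37,-54.91,5.39],"rot":[0,0,-21],"gripper":8.5},
    {"offset":[-57.37,-54.91,5.39],"rot":[0,0,-21],"gripper":8.5},
    {"offset":[-57.37,-54.91,5.39],"rot":[0,0,-21],"gripper":8.5},
    {"offset":[-57.37,-54.91,5.39],"rot":[0,0,-21],"gripper":8.5},
    {"offset":[-57.37,-54.91,5.39],"rot":[0,0,-21],"gripper":8.5},
  ],
)

```text
time_s: 1.35
eef_pos: [440.7, -38.7, 263.8]
ee_rot: [0.0, -0.007, 1.0, 0.0]
force: [1.2, 0.9, -0.1]
grip_width: 0.996
grip_force: 0.0
```

```bash
python3 -c "
from h import *
goto([530,-221,250],180.8)"
```

```text
offset [-8.69, -18.34, 1.38] rot [0.0, 0.01, -0.04] t 1.35 F [ 1.2  0.9 -0.1] pos [440.7 -38.7 263.8] gf 0.0
```

Call:
step_arm(
  plan=[
    {"offset":[-8.69,-18.34,1.38],"rot":[0,0,0],"gripper":8.5},
    {"offset":[-8.69,-18.34,1.38],"rot":[0,0,0],"gripper":8.5},
    {"offset":[-8.69,-18.34,1.38],"rot":[0,0,0],"gripper":8.5},
    {"offset":[-8.69,-18.34,1.38],"rot":[0,0,0],"gripper":8.5},
    {"offset":[-8.69,-18.34,1.38],"rot":[0,0,0],"gripper":8.5},
    {"offset":[-8.69,-18.34,1.38],"rot":[0,0,0],"gripper":8.5},
    {"offset":[-8.69,-18.34,1.38],"rot":[0,0,0],"gripper":8.5},
    {"offset":[-8.69,-18.34,1.38],"rot":[0,0,0],"gripper":8.5},
  ],
)

```text
time_s: 2.15
eef_pos: [529.5, -217.5, 250.6]
ee_rot: [0.0, -0.008, 1.0, -0.0]
force: [0.3, -0.7, -0.2]
grip_width: 0.998
grip_force: 0.0
```

Run:
```python
from h import *
import pickle
s,c=snap("wrist"); pickle.dump((s,c),open("dock.pkl","wb")); save(c,"dock.png")
print(s["eef_pos"],s["dq"].round(3)); P=cloud(s,c)
for z in ((42,60),(60,85)):
    Q,r=rectfit(P,np.array([530,-221]),*z); print(z,len(Q),np.round(r[0],1),np.round(r[1],1),round(r[2],1))
goto([482,224.5,250],198.4)
```

```text
[ 529.47510241 -217.51988775  250.6109099 ] [-0.001 -0.001 -0.005  0.002 -0.    -0.002]
(42, 60) 10651 [ 534.5 -221.6] [177.9 157.6] 0.3
(60, 85) 1885 [ 530.4 -221.4] [197.8  36.2] 0.5
offset [4.09, 44.28, 0.06] rot [-0.02, 0.02, -17.54] t 2.2 F [-0.4  0.4 -0.3] pos [ 529.5 -217.6  250.7] gf 0.0
```

View pics/dock.png

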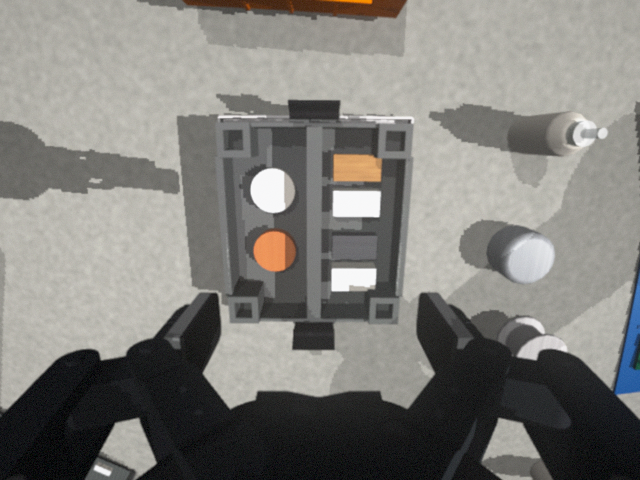

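The wrist picture shows the lower tray with its four sockets at about (235,140), (393,140), (246,306) and (382,308), clips top and bottom. Next I take the same view over the loaded tray.

Call:
step_arm(
  plan=[
    {"offset":[4.09,44.28,0],"rot":[0,0,-17.6],"gripper":8.5},
    {"offset":[4.09,44.28,0],"rot":[0,0,-17.6],"gripper":8.5},
    {"offset":[4.09,44.28,0],"rot":[0,0,-17.6],"gripper":8.5},
    {"offset":[4.09,44.28,0],"rot":[0,0,-17.6],"gripper":8.5},
    {"offset":[4.09,44.28,0],"rot":[0,0,-17.6],"gripper":8.5},
    {"offset":[4.09,44.28,0],"rot":[0,0,-17.6],"gripper":8.5},
    {"offset":[4.09,44.28,0],"rot":[0,0,-17.6],"gripper":8.5},
    {"offset":[4.09,44.28,0],"rot":[0,0,-17.6],"gripper":8.5},
    {"offset":[4.09,44.28,0],"rot":[0,0,-17.6],"gripper":8.5},
    {"offset":[4.09,44.28,0],"rot":[0,0,-17.6],"gripper":8.5},
    {"offset":[4.09,44.28,0],"rot":[0,0,-17.6],"gripper":8.5},
    {"offset":[4.09,44.28,0],"rot":[0,0,-17.6],"gripper":8.5},
  ],
)

```text
time_s: 3.4
eef_pos: [482.6, 222.9, 250.4]
ee_rot: [0.0, -0.16, 0.987, -0.0]
force: [0.3, -0.1, -0.4]
grip_width: 0.994
grip_force: 0.0
```

Call:
step_arm(
  plan=[
    {"offset":[0,0,0],"rot":[0,0,0],"gripper":8.5},
    {"offset":[0,0,0],"rot":[0,0,0],"gripper":8.5},
  ],
)

```text
time_s: 3.6
eef_pos: [482.9, 222.6, 250.3]
ee_rot: [0.0, -0.159, 0.987, -0.0]
force: [-0.6, 0.2, -0.6]
grip_width: 0.995
grip_force: 0.0
```

```bash
cat >> h.py <<'E'
def rectify(s,c,p,yaw,z=55,mm=4):
    """top-plane image in tray axes: cols = tray x (-110..110), rows = -y ; mm px per mm"""
    a=np.radians(yaw); g=np.arange(-100*mm,100*mm)/mm
    x,y=np.meshgrid(g,-g); W=np.stack([p[0]+x*np.cos(a)-y*np.sin(a),p[1]+x*np.sin(a)+y*np.cos(a),np.full_like(x,z)],-1)
    uv=proj(s,c,W).astype(np.float32).reshape(*x.shape,2)
    return cv2.remap(cv2.cvtColor(c["color"],cv2.COLOR_RGB2GRAY),uv[...,0],uv[...,1],cv2.INTER_CUBIC)
def posts(I,mm=4): # tile of four corner patches +-18 mm
    t=[I[int((100-y-18)*mm):int((100-y+18)*mm),int((100+x-18)*mm):int((100+x+18)*mm)] for y in(62,-62) for x in(-72,72)]
    return np.vstack([np.hstack(t[:2]),np.hstack(t[2:])])
E
python3 - <<'E'
from h import *
import pickle
s,c=snap("wrist"); pickle.dump((s,c),open("mat.pkl","wb"))
print(s["eef_pos"],s["dq"].round(3)); P=cloud(s,c)
for z in ((42,58),(60,85)):
    Q,r=rectfit(P,np.array([482,224.5]),*z); print(z,len(Q),np.round(r[0],1),np.round(r[1],1),round(r[2],1))
A=posts(rectify(s,c,(482,224.5),18.4)); s,c=pickle.load(open("dock.pkl","rb")); B=posts(rectify(s,c,(530,-221),.6))
o=np.hstack([A,np.full((len(A),16),255,np.uint8),B]); 
for X in (0,A.shape[1]+16):
  for j in(0,144):
    for i in(0,144): cv2.rectangle(o,(X+i+42,j+42),(X+i+102,j+102),255,1)
cv2.imwrite("pics/posts.png",np.clip(o.astype(float)*1.5,0,255))
E
```

```text
[482.9212699  222.56498454 250.2703763 ] [ 0.004  0.002 -0.002  0.001  0.     0.001]
(42, 58) 11035 [486.  226.1] [178.2 157.2] 18.6
(60, 85) 4331 [477.9 238.1] [198.8  63.7] 18.5[ WARN:0@1.432] global loadsave.cpp:1063 imwrite_ Unsupported depth image for selected encoder is fallbacked to CV_8U.
```

View pics/posts.png

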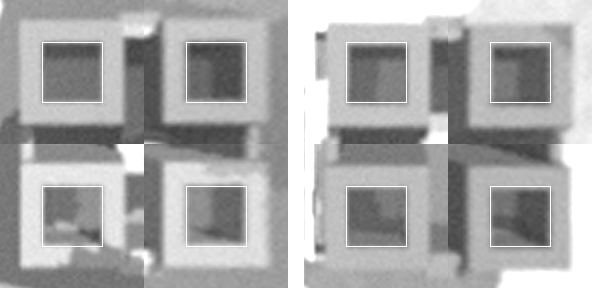

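The rectified post patches show the model squares within about 1 mm on all eight sockets; the dock set is about 0.5 mm off with a small yaw. I'll refine the fit and work out the approach.

```bash
cat >> h.py <<'E'
from scipy.optimize import minimize
def fit(s,c,p,yaw,z=55,corners=((-72,62),(72,62),(-72,-62),(72,-62))):
    g=np.arange(-16,16.01,.4); x,y=np.meshgrid(g,g); m=np.maximum(abs(x),abs(y)); M=((m<13)&(m>7.5)).astype(float)
    M=cv2.GaussianBlur(M,(0,0),1.2); M-=M.mean(); G=cv2.GaussianBlur(cv2.cvtColor(c["color"],cv2.COLOR_RGB2GRAY),(0,0),.5)
    def f(q):
        a=np.radians(yaw+q[2]); t=0
        for cx,cy in corners:
            X,Y=x+cx,y+cy; W=np.stack([p[0]+q[0]+X*np.cos(a)-Y*np.sin(a),p[1]+q[1]+X*np.sin(a)+Y*np.cos(a),np.full_like(X,z)],-1)
            uv=proj(s,c,W).astype(np.float32).reshape(*X.shape,2); I=cv2.remap(G,uv[...,0],uv[...,1],cv2.INTER_LINEAR).astype(float); I-=I.mean()
            t-=(I*M).sum()/np.sqrt((I*I).sum()*(M*M).sum())
        return t/len(corners)
    r=minimize(f,[0,0,0],method="Nelder-Mead",options=dict(initial_simplex=[[0,0,0],[1.5,0,0],[0,1.5,0],[0,0,.8]],xatol=.02,fatol=1e-5))
    return p[0]+r.x[0],p[1]+r.x[1],yaw+r.x[2],-r.fun
E
python3 - <<'E'
from h import *
import pickle
for n,p,y in(("mat",(482,224.5),18.4),("dock",(530,-221),.8)):
    s,c=pickle.load(open(n+".pkl","rb")); r=fit(s,c,p,y); print(n,np.round(r,2))
    if n=="mat": goto([r[0],r[1],150],180+r[2]); goto([r[0],r[1],99],180+r[2])
E
```

```text
mat [481.77 224.85  18.43   0.83]
offset [0.04, 0.24, 10.02] rot [-0.0, 0.0, -0.12] t 3.65 F [-0.3  0.4  0.8] pos [482.9 222.7 250.2] gf 0.0
offset [0.04, 0.24, 15.12] rot [-0.0, 0.0, -0.12] t 3.65 F [-0.3  0.4  0.8] pos [482.9 222.7 250.2] gf 0.0
dock [ 5.3058e+02 -2.2151e+02  5.6000e-01  3.5000e-01]
```

Call:
step_arm(
  plan=[
    {"offset":[0.04,0.24,5],"rot":[0,0,-0.1],"gripper":5},
    {"offset":[0.04,0.24,10],"rot":[0,0,-0.1],"gripper":5},
    {"offset":[0.04,0.24,10],"rot":[0,0,-0.1],"gripper":5},
    {"offset":[0.04,0.24,10],"rot":[0,0,-0.1],"gripper":5},
    {"offset":[0.04,0.24,10],"rot":[0,0,-0.1],"gripper":5},
    {"offset":[0.04,0.24,10],"rot":[0,0,-0.1],"gripper":5},
  ],
)

```text
time_s: 4.25
eef_pos: [482.5, 225.7, 152.5]
ee_rot: [0.002, -0.161, 0.987, 0.0]
force: [0.6, -0.0, 1.1]
grip_width: 0.587
grip_force: 0.0
```

Run:
```python
from h import *
s,c=snap("wrist"); save(c,"pre.png")
goto([481.77,224.85,99],198.43)
print(fit(s,c,(481.8,224.8),18.4), s["grip_width"])
```

```text
offset [0.1, -0.06, 5.31] rot [-0.02, 0.2, 0.05] t 4.3 F [-0.9  0.5 -0.6] pos [482.3 225.7 152.1] gf 0.0
(np.float64(482.06049367764024), np.float64(224.1301540972172), np.float64(18.004234438213107), np.float64(0.2689951841093374)) 0.5872752272824002
```

View pics/pre.png

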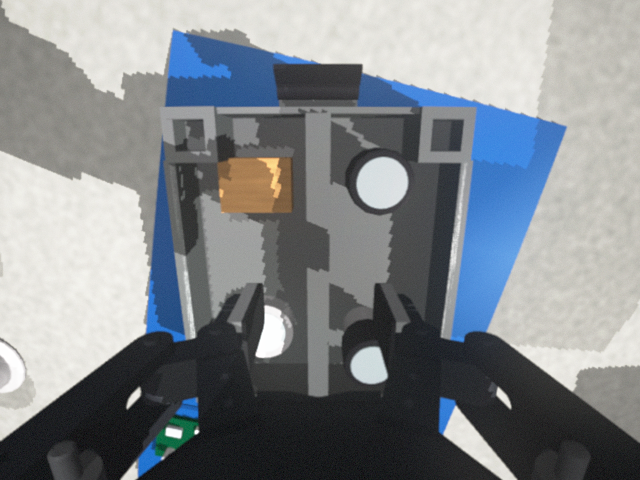

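The fingers straddle the rib symmetrically: pads at about columns 262 and 375, rib centre 318. The two near posts are at (190,133) and (447,133). Descending to grip.

Call:
step_arm(
  plan=[
    {"offset":[0.1,-0.06,2],"rot":[0,0.2,0],"gripper":5},
    {"offset":[0.1,-0.06,3.5],"rot":[0,0.2,0],"gripper":5},
    {"offset":[0.1,-0.06,4.5],"rot":[0,0.2,0],"gripper":5},
    {"offset":[0.1,-0.06,5.3],"rot":[0,0.2,0],"gripper":5},
    {"offset":[0.1,-0.06,5.3],"rot":[0,0.2,0],"gripper":5},
    {"offset":[0.1,-0.06,5.3],"rot":[0,0.2,0],"gripper":5},
    {"offset":[0.1,-0.06,5.3],"rot":[0,0.2,0],"gripper":5},
  ],
)

```text
time_s: 5.0
eef_pos: [481.1, 224.8, 97.8]
ee_rot: [-0.001, -0.161, 0.987, -0.0]
force: [-0.5, -0.3, 0.3]
grip_width: 0.584
grip_force: 0.0
```

Run:
```python
from h import *
goto([481.77,224.85,99],198.43)
```

```text
offset [-0.06, -0.02, -0.12] rot [-0.01, -0.13, 0.06] t 5.0 F [-0.5 -0.3  0.3] pos [481.1 224.8  97.8] gf 0.0
```

Call:
step_arm(
  plan=[
    {"offset":[-0.06,0,-0.12],"rot":[0,-0.1,0],"gripper":2.5},
    {"offset":[-0.06,0,-0.12],"rot":[0,-0.1,0],"gripper":2},
    {"offset":[-0.06,0,-0.12],"rot":[0,-0.1,0],"gripper":1.5},
    {"offset":[-0.06,0,-0.12],"rot":[0,-0.1,0],"gripper":0.8},
    {"offset":[-0.06,0,-0.12],"rot":[0,-0.1,0],"gripper":0.5},
    {"offset":[-0.06,0,-0.12],"rot":[0,-0.1,0],"gripper":0.5},
    {"offset":[-0.06,0,-0.12],"rot":[0,-0.1,0],"gripper":0.5},
    {"offset":[-0.06,0,-0.12],"rot":[0,-0.1,0],"gripper":0.5},
    {"offset":[-0.06,0,-0.12],"rot":[0,-0.1,0],"gripper":0.5},
  ],
  squeeze=70,
)

```text
time_s: 5.9
eef_pos: [481.5, 224.9, 98.7]
ee_rot: [-0.001, -0.161, 0.987, -0.0]
force: [-1.8, -0.0, 4.6]
grip_width: 0.125
grip_force: 68.9
```

Run:
```python
from h import *
import pickle
s,c=snap("wrist"); pickle.dump((s,c),open("held.pkl","wb")); save(c,"held.png")
goto([481.77,224.85,99],198.43)
print(s["grip_width"],s["wrist_torque"])
for z in (53,55,57): print(z,fit(s,c,(481.8,224.8),18.4,z=z,corners=((-72,62),(-72,-62))))
```

```text
offset [-0.02, -0.02, -0.03] rot [-0.0, -0.08, 0.06] t 5.95 F [-2.5 -0.3  5.3] pos [481.5 225.   98.7] gf 68.9
0.12510192308241982 [ 4.94746859e-02  2.74402857e-01 -1.24883190e-04]
53 (np.float64(481.8654150667174), np.float64(224.8819060351628), np.float64(18.235321200373765), np.float64(0.5350430237948016))
55 (np.float64(482.0282775244195), np.float64(224.47199545379218), np.float64(18.291210841760886), np.float64(0.5522512664386996))
57 (np.float64(482.31389761718884), np.float64(223.78587975144544), np.float64(18.28922236526414), np.float64(0.4808021442849269))
```

View pics/held.png

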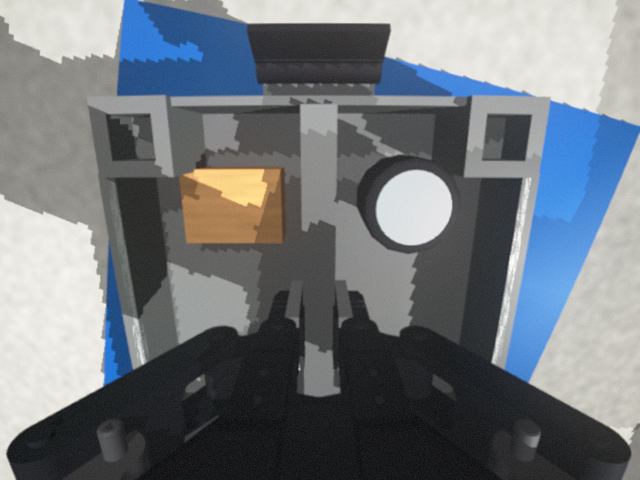

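Good grip: the rib is between the pads (columns 300–335) and the tray is undisturbed. Lifting.

Call:
step_arm(
  plan=[
    {"offset":[0,0,-0.3],"rot":[0,0,0],"gripper":0.5},
    {"offset":[0,0,-0.8],"rot":[0,0,0],"gripper":0.5},
    {"offset":[0,0,-2],"rot":[0,0,0],"gripper":0.5},
    {"offset":[0,0,-4],"rot":[0,0,0],"gripper":0.5},
    {"offset":[0,0,-6.5],"rot":[0,0,0],"gripper":0.5},
    {"offset":[0,0,-9],"rot":[0,0,0],"gripper":0.5},
    {"offset":[0,0,-11.5],"rot":[0,0,0],"gripper":0.5},
    {"offset":[0,0,-13.5],"rot":[0,0,0],"gripper":0.5},
    {"offset":[0,0,-14.5],"rot":[0,0,0],"gripper":0.5},
    {"offset":[0,0,-15],"rot":[0,0,0],"gripper":0.5},
    {"offset":[0,0,-15],"rot":[0,0,0],"gripper":0.5},
    {"offset":[0,0,-15],"rot":[0,0,0],"gripper":0.5},
  ],
)

```text
time_s: 7.15
eef_pos: [481.3, 224.9, 247.4]
ee_rot: [-0.002, -0.161, 0.987, -0.0]
force: [-0.0, -0.2, -5.3]
grip_width: 0.127
grip_force: 68.2
```

Run:
```python
from h import *
s=sense(); print(s["wrist_torque"],s["grip_width"])
goto([530.1,-221.3,250],180.7)
s,c=snap("wrist"); dz=s["eef_pos"][2]-98.7; f=fit(s,c,s["eef_pos"][:2],18.4,z=54+dz,corners=((-72,62),(-72,-62))); print(f,s["eef_pos"])
```

```text
[ 0.02620298  0.0221895  -0.04346374] 0.1269922803840648
offset [9.52, -43.86, -0.23] rot [-0.02, -0.2, 17.78] t 7.15 F [-0.  -0.2 -5.3] pos [481.3 224.9 247.4] gf 68.2
(np.float64(481.82173967556923), np.float64(224.32397587977934), np.float64(18.289356649852962), np.float64(0.378016036323755)) [481.32170465 224.879981   247.41600971]
```

Call:
step_arm(
  plan=[
    {"offset":[0.2,-1,0],"rot":[0,0,0.4],"gripper":0.5},
    {"offset":[0.6,-3,0],"rot":[0,0,1.2],"gripper":0.5},
    {"offset":[1.3,-6,-0.1],"rot":[0,0,2.4],"gripper":0.5},
    {"offset":[2,-9,-0.1],"rot":[0,0,3.6],"gripper":0.5},
    {"offset":[2.6,-12,-0.1],"rot":[0,0,4.8],"gripper":0.5},
    {"offset":[3.3,-15,-0.1],"rot":[0,0,6],"gripper":0.5},
    {"offset":[3.9,-18,-0.1],"rot":[0,0,7.2],"gripper":0.5},
    {"offset":[4.6,-21,-0.1],"rot":[0,0,8.4],"gripper":0.5},
    {"offset":[5.2,-24,-0.1],"rot":[0,0,9.7],"gripper":0.5},
    {"offset":[5.9,-27,-0.2],"rot":[0,0,11],"gripper":0.5},
    {"offset":[6.5,-30,-0.2],"rot":[0,0,12.2],"gripper":0.5},
    {"offset":[7,-32.5,-0.2],"rot":[0,0,13.2],"gripper":0.5},
  ],
)

```text
time_s: 8.4
eef_pos: [517.9, -107.7, 250.1]
ee_rot: [-0.001, -0.045, 0.999, -0.0]
force: [0.3, -0.4, -5.1]
grip_width: 0.129
grip_force: 68.5
```

Run:
```python
from h import *
goto([530.1,-221.3,250],180.7)
```

```text
offset [-0.19, -11.43, 0.01] rot [-0.03, -0.14, 4.47] t 8.4 F [ 0.3 -0.4 -5.1] pos [ 517.9 -107.7  250.1] gf 68.5
```

Call:
step_arm(
  plan=[
    {"offset":[0,-2.4,0],"rot":[0,0,1],"gripper":0.5},
    {"offset":[-0.1,-4.8,0],"rot":[0,0,2],"gripper":0.5},
    {"offset":[-0.1,-7.2,0],"rot":[0,0,3],"gripper":0.5},
    {"offset":[-0.2,-9.2,0],"rot":[0,0,3.8],"gripper":0.5},
    {"offset":[-0.2,-10.6,0],"rot":[0,0,4.4],"gripper":0.5},
    {"offset":[-0.2,-11.4,0],"rot":[0,0,4.4],"gripper":0.5},
    {"offset":[-0.2,-11.4,0],"rot":[0,0,4.4],"gripper":0.5},
    {"offset":[-0.2,-11.4,0],"rot":[0,0,4.4],"gripper":0.5},
    {"offset":[-0.2,-11.4,0],"rot":[0,0,4.4],"gripper":0.5},
  ],
)

```text
time_s: 9.3
eef_pos: [530.8, -218.0, 250.6]
ee_rot: [-0.001, -0.008, 1.0, -0.0]
force: [0.1, 0.3, -5.1]
grip_width: 0.128
grip_force: 68.5
```

Run:
```python
from h import *
goto([530.1,-221.3,155],180.7)
for n in("side","top"):
    s,c=snap(n); P=cloud(s,c)
    # tray in hand: post tops / walls ~ z 200-215
    print(n,[np.round(x,1) for x in rectfit(P,np.array([530,-221]),190,215)[1]])
```

```text
offset [0.06, -0.33, 9.56] rot [-0.02, -0.1, 0.24] t 9.3 F [ 0.1  0.3 -5.1] pos [ 530.8 -218.   250.6] gf 68.5
side [array([ 529.9, -217.1]), array([189.8, 164.1]), np.float64(2.9)]
top [array([ 561.9, -150.4]), array([ 64. , 166.8]), np.float64(63.4)]
```

Call:
step_arm(
  plan=[
    {"offset":[0.06,-0.33,1],"rot":[0,-0.1,0.2],"gripper":0.5},
    {"offset":[0.06,-0.33,2.5],"rot":[0,-0.1,0.2],"gripper":0.5},
    {"offset":[0.06,-0.33,4.5],"rot":[0,-0.1,0.2],"gripper":0.5},
    {"offset":[0.06,-0.33,6.5],"rot":[0,-0.1,0.2],"gripper":0.5},
    {"offset":[0.06,-0.33,8],"rot":[0,-0.1,0.2],"gripper":0.5},
    {"offset":[0.06,-0.33,8.6],"rot":[0,-0.1,0.2],"gripper":0.5},
    {"offset":[0.06,-0.33,8.6],"rot":[0,-0.1,0.2],"gripper":0.5},
    {"offset":[0.06,-0.33,8.6],"rot":[0,-0.1,0.2],"gripper":0.5},
  ],
)

```text
time_s: 10.2
eef_pos: [530.3, -222.3, 165.1]
ee_rot: [0.0, -0.006, 1.0, -0.001]
force: [0.8, 0.2, -4.1]
grip_width: 0.129
grip_force: 68.5
```

Run:
```python
from h import *
goto([530.1,-221.3,153],180.7); print(sense()["wrist_torque"])
s,c=snap("wrist"); save(c,"hover.png")
```

```text
offset [0.02, 0.1, 1.21] rot [-0.07, 0.05, -0.01] t 10.2 F [ 0.8  0.2 -4.1] pos [ 530.3 -222.3  165.1] gf 68.5
[-0.03357963  0.00046383  0.00840131]
```

Call:
step_arm(
  plan=[
    {"offset":[0.02,0.1,0.4],"rot":[0,0,0],"gripper":0.5},
    {"offset":[0.02,0.1,0.8],"rot":[0,0,0],"gripper":0.5},
    {"offset":[0.02,0.1,1.1],"rot":[0,0,0],"gripper":0.5},
    {"offset":[0.02,0.1,1.2],"rot":[0,0,0],"gripper":0.5},
    {"offset":[0.02,0.1,1.2],"rot":[0,0,0],"gripper":0.5},
    {"offset":[0.02,0.1,1.2],"rot":[0,0,0],"gripper":0.5},
  ],
)

```text
time_s: 10.85
eef_pos: [529.9, -221.2, 152.6]
ee_rot: [0.0, -0.006, 1.0, -0.0]
force: [0.1, -0.4, -4.4]
grip_width: 0.127
grip_force: 68.5
```

Run:
```python
from h import *
goto([530.1,-221.3,151],180.7); print(sense()["wrist_torque"])
```

```text
offset [-0.02, -0.01, 0.16] rot [-0.04, 0.02, -0.01] t 10.85 F [ 0.1 -0.4 -4.4] pos [ 529.9 -221.2  152.6] gf 68.5
[-0.0353362  -0.00248004 -0.00033389]
```

Call:
step_arm(
  plan=[
    {"offset":[-0.02,-0.01,0.06],"rot":[0,0,0],"gripper":0.5},
    {"offset":[-0.02,-0.01,0.12],"rot":[0,0,0],"gripper":0.5},
    {"offset":[-0.02,-0.01,0.18],"rot":[0,0,0],"gripper":0.5},
    {"offset":[-0.02,-0.01,0.24],"rot":[0,0,0],"gripper":0.5},
    {"offset":[-0.02,-0.01,0.3],"rot":[0,0,0],"gripper":0.5},
    {"offset":[-0.02,-0.01,0.3],"rot":[0,0,0],"gripper":0.5},
  ],
)

```text
time_s: 11.45
eef_pos: [530.1, -221.2, 149.4]
ee_rot: [-0.0, -0.006, 1.0, -0.0]
force: [0.3, 0.6, -4.6]
grip_width: 0.129
grip_force: 68.5
```

Run:
```python
from h import *
goto([530.1,-221.3,148],180.7); print(sense()["wrist_torque"])
```

```text
offset [-0.0, -0.01, 0.14] rot [-0.03, -0.0, -0.02] t 11.45 F [ 0.3  0.6 -4.6] pos [ 530.1 -221.2  149.4] gf 68.5
[-0.0153651  -0.00023254 -0.02703459]
```

Call:
step_arm(
  plan=[
    {"offset":[0,0,0.05],"rot":[0,0,0],"gripper":0.5},
    {"offset":[0,0,0.1],"rot":[0,0,0],"gripper":0.5},
    {"offset":[0,0,0.15],"rot":[0,0,0],"gripper":0.5},
    {"offset":[0,0,0.2],"rot":[0,0,0],"gripper":0.5},
    {"offset":[0,0,0.2],"rot":[0,0,0],"gripper":0.5},
  ],
)

```text
time_s: 11.95
eef_pos: [530.1, -221.2, 147.4]
ee_rot: [-0.0, -0.006, 1.0, -0.0]
force: [0.8, -0.1, -5.0]
grip_width: 0.122
grip_force: 68.5
```

Run:
```python
from h import *
goto([530.1,-221.3,146],180.7); print(sense()["wrist_torque"])
```

```text
offset [-0.0, -0.01, 0.14] rot [-0.03, -0.0, -0.01] t 11.95 F [ 0.8 -0.1 -5. ] pos [ 530.1 -221.2  147.4] gf 68.5
[-0.04093789 -0.03880953 -0.02981424]
```

The tray is more than 3 mm below post-top level with no contact force, so the lugs are in the sockets. Lowering to the clips.

Call:
step_arm(
  plan=[
    {"offset":[0,0,0.06],"rot":[0,0,0],"gripper":0.5},
    {"offset":[0,0,0.12],"rot":[0,0,0],"gripper":0.5},
    {"offset":[0,0,0.18],"rot":[0,0,0],"gripper":0.5},
    {"offset":[0,0,0.24],"rot":[0,0,0],"gripper":0.5},
    {"offset":[0,0,0.24],"rot":[0,0,0],"gripper":0.5},
  ],
)

```text
time_s: 12.45
eef_pos: [530.1, -221.2, 145.0]
ee_rot: [-0.0, -0.006, 1.0, -0.0]
force: [-0.9, 1.1, -3.9]
grip_width: 0.125
grip_force: 68.5
```

Run:
```python
from h import *
goto([530.1,-221.3,137],180.7); print(sense()["wrist_torque"])
```

```text
offset [-0.0, -0.01, 0.8] rot [-0.03, -0.0, -0.01] t 12.45 F [-0.9  1.1 -3.9] pos [ 530.1 -221.2  145. ] gf 68.5
[ 0.00364791 -0.02732688  0.02484561]
```

Call:
step_arm(
  plan=[
    {"offset":[0,0,0.05],"rot":[0,0,0],"gripper":0.5},
    {"offset":[0,0,0.1],"rot":[0,0,0],"gripper":0.5},
    {"offset":[0,0,0.15],"rot":[0,0,0],"gripper":0.5},
    {"offset":[0,0,0.2],"rot":[0,0,0],"gripper":0.5},
    {"offset":[0,0,0.2],"rot":[0,0,0],"gripper":0.5},
  ],
)

```text
time_s: 12.95
eef_pos: [530.2, -221.4, 143.6]
ee_rot: [0.0, -0.006, 1.0, -0.001]
force: [-1.6, 0.1, 2.3]
grip_width: 0.125
grip_force: 69.5
```

Run:
```python
from h import *
goto([530.1,-221.3,137],180.7); print(sense()["wrist_torque"])
```

```text
offset [0.02, 0.01, 0.66] rot [-0.06, 0.05, -0.01] t 12.95 F [-1.6  0.1  2.3] pos [ 530.2 -221.4  143.6] gf 69.5
[ 0.08527556 -0.01464478 -0.00561522]
```

The clips are met: the force rose about 7 N at 7 mm below the posts. Pressing in small steps.

Call:
step_arm(
  plan=[
    {"offset":[0,0,0.05],"rot":[0,0,0],"gripper":0.5},
    {"offset":[0,0,0.1],"rot":[0,0,0],"gripper":0.5},
    {"offset":[0,0,0.15],"rot":[0,0,0],"gripper":0.5},
    {"offset":[0,0,0.15],"rot":[0,0,0],"gripper":0.5},
  ],
)

```text
time_s: 13.35
eef_pos: [530.2, -221.5, 142.3]
ee_rot: [0.0, -0.006, 1.0, -0.001]
force: [-4.2, -0.7, 6.3]
grip_width: 0.127
grip_force: 70.2
```

Run:
```python
from h import *
goto([530.1,-221.3,137],180.7); print(sense()["wrist_torque"])
```

```text
offset [0.01, 0.02, 0.53] rot [-0.08, 0.05, -0.02] t 13.35 F [-4.2 -0.7  6.3] pos [ 530.2 -221.5  142.3] gf 70.2
[ 0.01115797  0.10217108 -0.02501696]
```

Call:
step_arm(
  plan=[
    {"offset":[0,0,0.05],"rot":[0,0,0],"gripper":0.5},
    {"offset":[0,0,0.1],"rot":[0,0,0],"gripper":0.5},
    {"offset":[0,0,0.15],"rot":[0,0,0],"gripper":0.5},
    {"offset":[0,0,0.15],"rot":[0,0,0],"gripper":0.5},
  ],
)

```text
time_s: 13.75
eef_pos: [530.0, -221.4, 140.1]
ee_rot: [-0.0, -0.006, 1.0, -0.0]
force: [-2.3, -1.4, 1.2]
grip_width: 0.129
grip_force: 69.5
```

Run:
```python
from h import *
goto([530.1,-221.3,137],180.7); print(sense()["wrist_torque"])
```

```text
offset [-0.01, 0.01, 0.31] rot [-0.05, -0.0, -0.01] t 13.75 F [-2.3 -1.4  1.2] pos [ 530.  -221.4  140.1] gf 69.5
[-0.19513473  0.28285507 -0.03666387]
```

Call:
step_arm(
  plan=[
    {"offset":[0,0,0.05],"rot":[0,0,0],"gripper":0.5},
    {"offset":[0,0,0.1],"rot":[0,0,0],"gripper":0.5},
    {"offset":[0,0,0.15],"rot":[0,0,0],"gripper":0.5},
    {"offset":[0,0,0.2],"rot":[0,0,0],"gripper":0.5},
    {"offset":[0,0,0.2],"rot":[0,0,0],"gripper":0.5},
  ],
)

```text
time_s: 14.25
eef_pos: [529.9, -221.0, 137.3]
ee_rot: [-0.0, -0.006, 1.0, 0.0]
force: [-0.2, -0.1, -9.0]
grip_width: 0.127
grip_force: 68.2
```

Run:
```python
from h import *
goto([530.1,-221.3,137],180.7); print(sense()["wrist_torque"])
```

```text
offset [-0.02, -0.03, 0.03] rot [0.03, -0.06, -0.01] t 14.25 F [-0.2 -0.1 -9. ] pos [ 529.9 -221.   137.3] gf 68.2
[-0.12403257  0.01876024 -0.03843837]
```

The force is now −9 N: the clips are pulling the tray down. Pressing to the bottom stop.

Call:
step_arm(
  plan=[
    {"offset":[0,0,0.05],"rot":[0,0,0],"gripper":0.5},
    {"offset":[0,0,0.1],"rot":[0,0,0],"gripper":0.5},
    {"offset":[0,0,0.15],"rot":[0,0,0],"gripper":0.5},
    {"offset":[0,0,0.15],"rot":[0,0,0],"gripper":0.5},
    {"offset":[0,0,0.15],"rot":[0,0,0],"gripper":0.5},
  ],
)

```text
time_s: 14.75
eef_pos: [529.9, -221.0, 136.7]
ee_rot: [-0.0, -0.006, 1.0, -0.0]
force: [-3.3, 2.7, -2.3]
grip_width: 0.125
grip_force: 68.8
```

Run:
```python
from h import *
goto([530.1,-221.3,137],180.7); print(sense()["wrist_torque"])
```

```text
offset [-0.02, -0.03, -0.03] rot [-0.0, -0.02, -0.01] t 14.75 F [-3.3  2.7 -2.3] pos [ 529.9 -221.   136.7] gf 68.8
[ 0.38436812  0.62445637 -0.03196849]
```

Call:
step_arm(
  plan=[
    {"offset":[0,0,0.05],"rot":[0,0,0],"gripper":0.5},
    {"offset":[0,0,0.1],"rot":[0,0,0],"gripper":0.5},
    {"offset":[0,0,0.15],"rot":[0,0,0],"gripper":0.5},
    {"offset":[0,0,0.15],"rot":[0,0,0],"gripper":0.5},
  ],
)

```text
time_s: 15.15
eef_pos: [530.0, -221.0, 136.7]
ee_rot: [-0.0, -0.006, 1.0, -0.0]
force: [-9.9, 5.4, 12.1]
grip_width: 0.128
grip_force: 71.0
```

Run:
```python
from h import *
goto([530.1,-221.3,137],180.7); print(sense()["wrist_torque"])
s,c=snap("side"); save(c,"side1.png"); I=cv2.resize(c["color"][120:260,190:400],None,fx=3.6,fy=3.6,interpolation=cv2.INTER_CUBIC); cv2.imwrite("pics/side1c.png",I[:,:,::-1])
```

```text
offset [-0.01, -0.03, -0.03] rot [-0.03, -0.01, 0.0] t 15.15 F [-9.9  5.4 12.1] pos [ 530.  -221.   136.7] gf 71.0
[ 0.9057984   1.58075514 -0.03032667]
```

View pics/side1c.png

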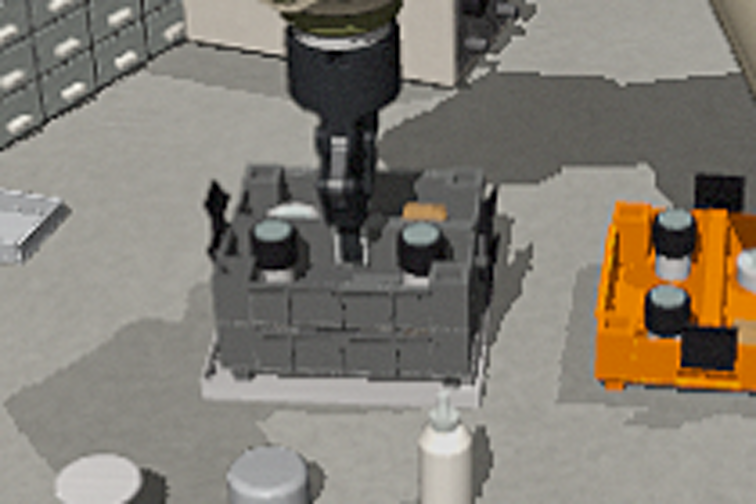

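The side crop shows the trays nested evenly, seam level at rows 325–330, with solid stop contact. I'll relax the press, then release.

Call:
step_arm(
  plan=[
    {"offset":[0,0,-0.08],"rot":[0,0,0],"gripper":0.5},
    {"offset":[0,0,-0.16],"rot":[0,0,0],"gripper":0.5},
    {"offset":[0,0,-0.2],"rot":[0,0,0],"gripper":0.5},
    {"offset":[0,0,-0.2],"rot":[0,0,0],"gripper":0.5},
  ],
)

```text
time_s: 15.6
eef_pos: [529.9, -221.1, 136.7]
ee_rot: [-0.0, -0.006, 1.0, 0.0]
force: [-2.4, 2.7, -7.2]
grip_width: 0.125
grip_force: 68.4
```

Call:
step_arm(
  plan=[
    {"offset":[0,0,0],"rot":[0,0,0],"gripper":1.5},
    {"offset":[0,0,0],"rot":[0,0,0],"gripper":2.5},
    {"offset":[0,0,0],"rot":[0,0,0],"gripper":3.5},
    {"offset":[0,0,0],"rot":[0,0,0],"gripper":4.5},
    {"offset":[0,0,0],"rot":[0,0,0],"gripper":4.5},
    {"offset":[0,0,0],"rot":[0,0,0],"gripper":4.5},
  ],
)

```text
time_s: 16.2
eef_pos: [530.1, -221.3, 137.2]
ee_rot: [0.0, -0.006, 1.0, -0.0]
force: [0.4, -0.3, 0.2]
grip_width: 0.526
grip_force: 0.0
```

Call:
step_arm(
  plan=[
    {"offset":[0,0,-0.5],"rot":[0,0,0],"gripper":4.5},
    {"offset":[0,0,-1.5],"rot":[0,0,0],"gripper":4.5},
    {"offset":[0,0,-3],"rot":[0,0,0],"gripper":4.5},
    {"offset":[0,0,-5],"rot":[0,0,0],"gripper":4.5},
    {"offset":[0,0,-7.5],"rot":[0,0,0],"gripper":4.5},
    {"offset":[0,0,-10],"rot":[0,0,0],"gripper":4.5},
    {"offset":[0,0,-12.5],"rot":[0,0,0],"gripper":4.5},
    {"offset":[0,0,-15],"rot":[0,0,0],"gripper":4.5},
    {"offset":[0,0,-15.5],"rot":[0,0,0],"gripper":4.5},
    {"offset":[0,0,-15.5],"rot":[0,0,0],"gripper":4.5},
    {"offset":[0,0,-15.5],"rot":[0,0,0],"gripper":4.5},
  ],
)

```text
time_s: 17.3
eef_pos: [529.8, -221.0, 291.0]
ee_rot: [-0.001, -0.006, 1.0, 0.0]
force: [-0.4, -0.1, -1.6]
grip_width: 0.527
grip_force: 0.0
```

Run:
```python
from h import *
s,c=snap("wrist"); save(c,"end.png"); P=cloud(s,c)
a=np.radians(.7)
for cx,cy in((-72,62),(72,62),(-72,-62),(72,-62)):  # post rims, expect z = 41+52 = 93
    q=np.array([530.2,-221.2])+[cx*np.cos(a)-cy*np.sin(a),cx*np.sin(a)+cy*np.cos(a)]
    d=np.abs(P[...,:2]-q).max(-1); m=(d<12.5)&(d>8.5); print((cx,cy),m.sum(),np.nanmedian(P[m][:,2]).round(1))
print(fit(s,c,(530.2,-221.2),.7,z=93)); print(s["force"],s["time_s"],s["eef_pos"])
```

```text
(-72, 62) 611 92.4
(72, 62) 49 67.6
(-72, -62) 556 92.5
(72, -62) 60 74.4
(np.float64(531.294265088104), np.float64(-222.8006689256195), np.float64(-0.5113815177241474), np.float64(0.16933951884877615))
[-0.37789618 -0.10075261 -1.60766978] 17.3 [ 529.78229396 -221.00780456  291.02388086]
```

View pics/end.png

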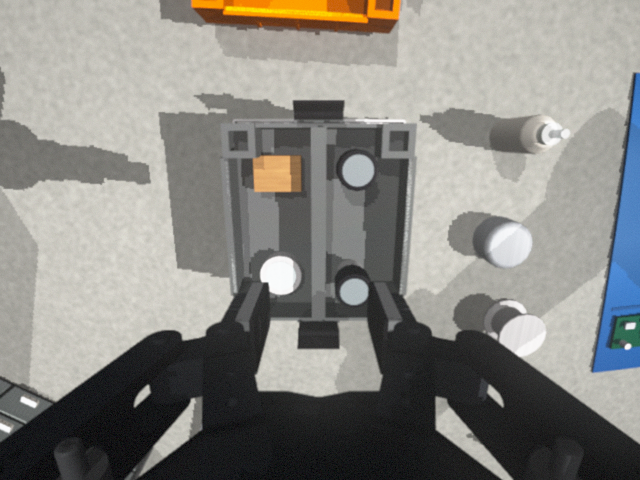

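The tray is stacked and the −x posts read 92.4 mm (93 expected). The +x posts are hidden by the fingers, so I'll check that end with the fixed cameras.

Run:
```python
from h import *
a=np.radians(.7)
for n in("side","top"):
    s,c=snap(n); P=cloud(s,c)
    for cx,cy in((-72,62),(72,62),(-72,-62),(72,-62)):
        q=np.array([530.2,-221.2])+[cx*np.cos(a)-cy*np.sin(a),cx*np.sin(a)+cy*np.cos(a)]
        d=np.abs(P[...,:2]-q).max(-1); m=(d<12.5)&(d>8)&(P[...,2]>75)&(P[...,2]<110); print(n,(cx,cy),m.sum(),np.nanmedian(P[m][:,2]).round(1) if m.any() else None)
    save(c,n+"_end.png")
```

```text
side (-72, 62) 77 88.6
side (72, 62) 81 87.9
side (-72, -62) 60 88.8
side (72, -62) 42 88.7
top (-72, 62) 24 91.7
top (72, 62) 141 91.2
top (-72, -62) 0 None
top (72, -62) 0 None
```

```bash
python3 -c "
from rig import *
print(finish_job())"
```

```text
the job is handed in; nothing more can be done
None
```

The loaded tray is stacked on the dock tray, level and pressed fully home to a firm stop; the clips appear to have snapped (the force showed them pulling it down). I let go, backed the gripper clear and handed the job in at about 17 s.

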